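# Sort the closed sample containers into trays by cap colour

### The job

Sort the four closed sample containers that stand in the row on this table: stand each one upright in the middle of the tray that has the colour of its lid or top (red, orange, white, black). Keep them upright on the way, and leave the roll of labels and the eraser where they are.

Things in the scene. Friction and masses are not known exactly. Their poses are not given: they have to be found in the camera images.
- red_cup: white round specimen cup with a red screw lid (fixed on), the taller cup: 65 mm high, lid 62 mm across from 49 mm up to the top, body about 56 mm across just below the lid, narrower at the foot; about 45 g. Stands upright; origin at the centre of its underside, z up.
- orange_cup: white round specimen cup with an orange-yellow screw lid (fixed on), the lower cup: 53 mm high, lid 58 mm across from 37 mm up to the top; about 45 g. Stands upright; origin at the centre of its underside, z up.
- white_bottle: white round plastic bottle with a white screw cap (fixed on): 110 mm high, straight body 46 mm across up to about 70 mm, then rounding in to a 27 mm cap; about 85 g. Stands upright; origin at the centre of its underside, z up.
- dropper: small brown dropper bottle with a black cap and black rubber-bulb top (fixed on): 102 mm high, round body 33 mm across up to about 55 mm, then a rounded shoulder, cap 24 mm across from 62 to 77 mm, bulb 13 mm across above that; about 70 g. Stands upright; origin at the centre of its underside, z up.
- label_roll: bystander: white paper roll of labels standing on end with a brown core, 64 mm across, 51 mm high, loose, in the same row as the containers. Origin at the centre of its underside. To be left alone.
- eraser: bystander: blue and white eraser, 22 x 48 x 13 mm, lying loose on the table nearer the robot than the row of containers. Origin at the centre of its underside, long side along its y. To be left alone.
- red_tray_floor (a point): shallow square open-topped red plastic tray, 84 x 84 mm outside, 14 mm high, walls 4 mm thick, inside 76 x 76 mm, fixed to the table (turned up to 0.08 rad), with a small thin finger tab 57 mm out on the side towards the robot. This point is the centre of its inner floor, 4 mm above the table.
- orange_tray_floor (a point): shallow square open-topped orange plastic tray, 84 x 84 mm outside, 14 mm high, walls 4 mm thick, inside 76 x 76 mm, fixed to the table (turned up to 0.08 rad), with a small thin finger tab 57 mm out on the side towards the robot. This point is the centre of its inner floor, 4 mm above the table.
- white_tray_floor (a point): shallow square open-topped white plastic tray, 84 x 84 mm outside, 14 mm high, walls 4 mm thick, inside 76 x 76 mm, fixed to the table (turned up to 0.08 rad), with a small thin finger tab 57 mm out on the side towards the robot. This point is the centre of its inner floor, 4 mm above the table.
- black_tray_floor (a point): shallow square open-topped black plastic tray, 84 x 84 mm outside, 14 mm high, walls 4 mm thick, inside 76 x 76 mm, fixed to the table (turned up to 0.08 rad), with a small thin finger tab 57 mm out on the side towards the robot. This point is the centre of its inner floor, 4 mm above the table.
Things that resemble listed ones, but are neither listed nor needed, are in the scene too. Leave any pink or yellow look-alike of the dropper alone. There is more than one size of the red_cup; the job needs the smaller.

How it is judged:
By the outcome, as a careful person would: the job done as asked, in the order asked, and still so for the second after the job is handed in, with the robot touching nothing.
It also fails if it takes over 93 s, if anything falls off the work surface, if the arm or the gripper's body presses on something with over 40 N, if the wrist force passes 120 N, or if a joint passes its speed limit or range.

### The arm

A 6-joint arm with a two-finger parallel gripper is mounted at the origin on a cart in front of the work surface, level with it; the furniture and walls round the work are solid. World frame = base frame: x ahead of the robot, y to its left, z up, the work surface at z = 0. Lengths are in m, angles in rad, forces in N, time in s.
With the tool pointing down it reaches from about 0.375 to 0.9 m from the base axis. Payload 3.1 kg.
Tool frame: the origin (TCP) lies between the finger pads; the fingertips stand 11 mm ahead of it and the grasp point (between the pads) lies 8 mm behind it; z points along the fingers, y is the line along which they close (so a half turn about z gives the same grasp; the last joint's range is limited). The gripper opens to 87 mm and grips with 3 to 60 N. Pads are 19 mm wide; open, the fingers measure 117 mm over their backs; the gripper's body (75 mm by 190 mm) begins 51 mm behind the grasp point.
Start: joints at [-1.498, 0.527, 1.433, -0, 1.181, -0.178], TCP at [0.155, -0.605, 0.234] pointing down, gripper open.
Joint ranges: [-3.08, 3.08], [-0.75, 2.2], [0.22, 2.44], [-1.43, 4.57], [0, 2.65], [-2.85, 2.85]. Speed limits (rad/s): [2.79, 2.79, 3.14, 3.14, 3.14, 3.14].

### API

Orientations are given as a unit quaternion [x, y, z, w].
In Python, from rig import get_obs, camera, hand_in gives the robot as it stands.
- The arm moves only by the shell command python3 -m pendant 'ROWS' [FORCE]. ROWS is JSON, a list that holds one entry, the list of rows, each a list of 7 numbers: the shift along the tool's x, y, z in m, then the turn, a rotation vector about the tool's x, y, z in degrees, then the opening, from 0 (shut) to 1 (fully open). In form: [[[x, y, z, ax, ay, az, fingers], ...]]. A call has exactly 5 rows; each row shifts and turns the commanded pose from where the row before left it, along the tool's axes as they then stand; what a row does not reach is not made up. A row lasts 1/8 s, in which the tool goes at most 62.5 mm and 10.7 degrees, less where a joint would pass 70% of its speed; a pose out of reach is approached as far as the arm can. A call with a gripper value outside its range is refused whole. The fingers move at their own pace and stop on an object; FORCE is the grip in N (left out, the last holds). Time passes only in rows, so rows that do not move let the fingers close, or fill a call up. It gives the time, the measured TCP pose, the force, the opening and the grip force at its end, in the units of the state.
- get_obs(): the state, without advancing time (a new reading comes with each control period).
- camera(name): name is "scene" or "top" or "wrist"; returns a dict with "img" (384x512x3 uint8, red, green, blue), "intrinsics" (3x3 intrinsics, pixels), "R" (3x3) and "t" (3): a world point X has camera coordinates R X + t; the wrist camera has in their place "T_tool_cam" (4x4, takes a point from camera to tool coordinates, whose origin is the TCP and whose axes are the flange's). Camera axes: x right, y down, z forward; pixel columns grow to the right and rows downward; lengths in m; the calibration is good to about 2 mm. The wrist camera is an equidistant fisheye: a pixel r from the principal point sees the ray r / f radians off the axis. A picture is of the moment at which its call begins: read the wrist's pose just before it. There is no depth.
- hand_in(): hands the job in; it is judged then, once.
The state is a dict: "time": time; "q": joint angles; "joint_velocities": joint speeds; "joint_torque": joint torques, N m; "position": TCP position; "tool_rot": TCP orientation; "ft_force": force on the tool from outside, world axes, zero at the start; "moment": the same for the moment, N m; "grip_width": finger opening in m; "grip_force": force on a finger pad.
Only numpy, scipy, OpenCV 4.12 (cv2) and the standard library are available. Lean on these libraries where they do the work, as an engineer would, in place of code of your own. Each camera call takes 0.05 s, during which the arm holds its last target. There are 200 camera calls.

## Working session

There is one attempt and no reset: what is moved stays moved. The work goes in short steps, Python scripts to look and compute and a shell command to move; the robot and the scene stay as the last step left them, time stands still between calls to the robot, and variables do not carry over. Pictures are saved under pics/ and viewed, at most 14 in all, crops included, and the job is handed in when it is done.

```bash
mkdir -p pics; ls; python3 - <<'E'
from rig import get_obs,camera
import cv2,pickle
o=get_obs();print(o['time'],o['position'],o['tool_rot'],o['grip_width'])
d={}
for n in("scene","top"):
    c=camera(n);d[n]=c;cv2.imwrite(f"pics/{n}1.png",cv2.resize(c["img"][:,:,::-1],None,fx=1.5,fy=1.5))
    print(n,c["intrinsics"],c["R"],c["t"])
pickle.dump(d,open("d.pkl","wb"))
E
```

```text
pics
0.0 [ 0.15508119 -0.60471843  0.23255429] [ 9.92148578e-01  1.25060012e-01  5.46643779e-05 -1.09095937e-03] 0.08703993430295012
scene [[354.27953184   0.         251.99642639]
 [  0.         354.27953184 187.95069891]
 [  0.           0.           1.        ]] [[-8.44175759e-01 -5.36066396e-01 -3.26479325e-04]
 [-3.13081578e-01  4.93522435e-01 -8.11428082e-01]
 [ 4.35140452e-01 -6.84885702e-01 -5.84452190e-01]] [0.40377261 0.2093054  0.84316242]
top [[437.00797232   0.         250.20067945]
 [  0.         437.00797232 191.57203452]
 [  0.           0.           1.        ]] [[ 1.21628939e-02 -9.99926021e-01  1.26943265e-04]
 [-9.87909265e-01 -1.20363470e-02 -1.54565233e-01]
 [ 1.54555327e-01  1.75455211e-03 -9.87982577e-01]] [-0.03637576  0.51206642  1.42970078]
```

View pics/scene1.png

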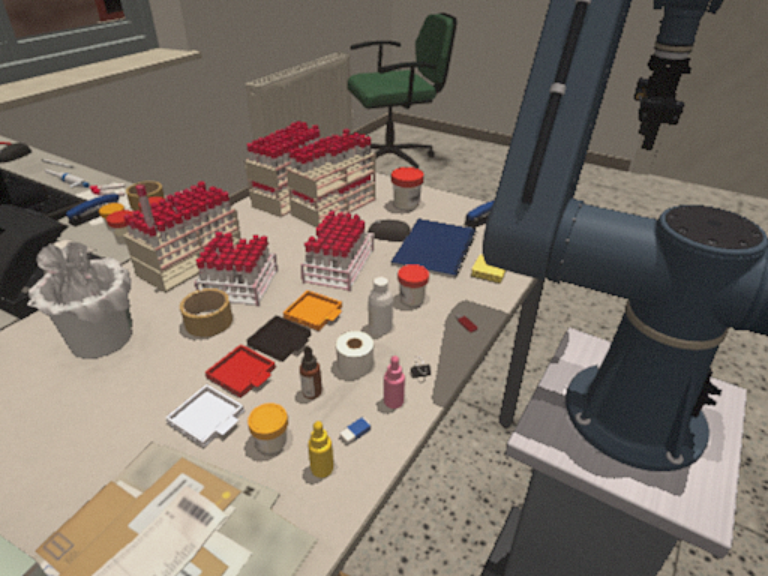

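View pics/top1.png

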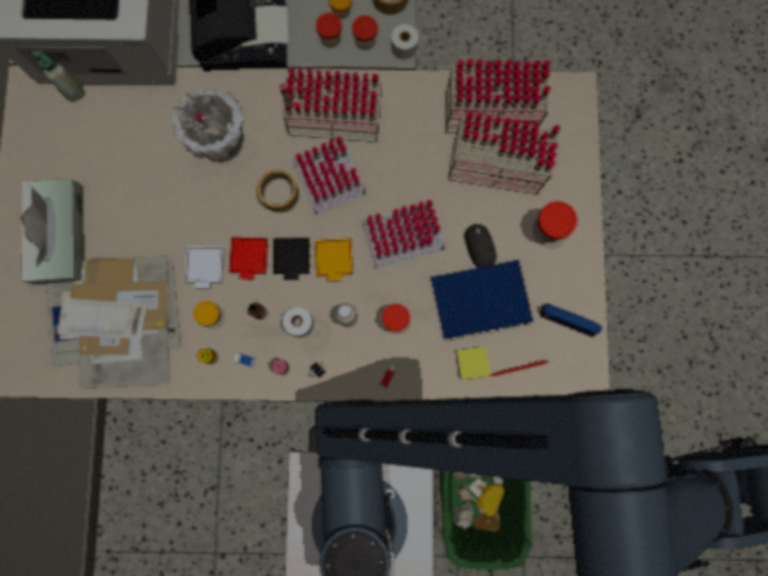

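Scene view (1.5x): the row runs orange cup (268,428), dropper (310,373), roll (354,353), bottle (380,305), red cup (412,285). The pink and yellow droppers are decoys.
Top view (1.5x):
- **Containers:** orange cup (206,313), dropper (257,311), roll (297,321), bottle (345,314), red cup (396,317).
- **Trays:** white (205,266), red (248,257), black (291,257), orange (334,258).
- **Decoy:** the big red cup is at (557,220).

```bash
cat > h.py <<'E'
import numpy as np,cv2
def ray(c,u,v,z):
    K,R,t=c["intrinsics"],c["R"],c["t"]
    C=-R.T@t; d=R.T@np.linalg.solve(K,[u,v,1.]); return C+d*(z-C[2])/d[2]
def comp(m,uv,rad):
    w=np.zeros_like(m);cv2.circle(w,tuple(int(round(a)) for a in uv),rad,255,-1);m=m&w
    n,l,s,c=cv2.connectedComponentsWithStats(m)
    i=1+np.argmax(s[1:,4]);return (l==i).astype(np.uint8)*255,s[i],c[i]
E
python3 - <<'E'
import pickle,cv2,numpy as np
from h import *
c=pickle.load(open("d.pkl","rb"))["top"];im=c["img"];hsv=cv2.cvtColor(im,cv2.COLOR_RGB2HSV)
H,S,V=cv2.split(hsv);print("cam",-c["R"].T@c["t"])
b=lambda x:(x).astype(np.uint8)*255
red=b(((H<7)|(H>172))&(S>150)&(V>80));ora=b((H>9)&(H<25)&(S>170)&(V>100));dark=b(V<60);white=b((S<45)&(V>125))
out=im.copy()
def show(n,m,st,cc,z):
    cn,_=cv2.findContours(m,0,2);k=max(cn,key=cv2.contourArea)
    cv2.drawContours(out,[k],-1,(0,255,0),1);(e,r)=cv2.minEnclosingCircle(k)
    print(n,st,cc.round(1),np.round(e,1),round(r,1),ray(c,*cc,z).round(4),"circ",ray(c,*e,z).round(4))
for n,m,p,r,z in[("redcup",red,(396,317),14,.063),("orcup",ora,(206,313),14,.051),("bottle",white,(345,312),10,.108),("dropper",dark,(257,311),11,.09),("roll",white,(297,321),16,.051)]:
    show(n,*comp(m,(p[0]/1.5,p[1]/1.5),r),z)
for n,m,p in[("red",red,(248,257)),("orange",ora,(334,258)),("black",dark,(291,257)),("white",white,(205,266))]:
    mm,st,cc=comp(m,(p[0]/1.5,p[1]/1.5),26)
    cn,_=cv2.findContours(mm,0,2);mm=cv2.drawContours(np.zeros_like(mm),cn,-1,255,-1)
    mm=cv2.morphologyEx(mm,cv2.MORPH_OPEN,np.ones((15,15),np.uint8))
    k=max(cv2.findContours(mm,0,2)[0],key=cv2.contourArea);q=cv2.minAreaRect(k);M=cv2.moments(k)
    g=(M['m10']/M['m00'],M['m01']/M['m00']);cv2.drawContours(out,[k],-1,(0,255,255),1)
    print(n,q,np.round(g,1),ray(c,*q[0],.012).round(4),ray(c,*g,.012).round(4))
cv2.imwrite("pics/top2.png",cv2.resize(out[150:260,110:290,::-1],None,fx=4.4,fy=4.4,interpolation=cv2.INTER_CUBIC))
E
```

```text
cam [ 0.28534972 -0.03271814  1.49167174]
redcup [255 203  18  18 264] [263.3 211.4] [263.3 211.3] 9.1 [ 0.4435 -0.0741  0.063 ] circ [ 0.4436 -0.0739  0.063 ]
orcup [129 201  17  16 215] [137.2 208.5] [137.1 208.4] 8.3 [0.4494 0.3439 0.051 ] circ [0.4495 0.3442 0.051 ]
bottle [222 198  19  15  56] [231.9 201.9] [230.5 207. ] 9.9 [0.4676 0.0276 0.108 ] circ [0.4513 0.0319 0.108 ]
dropper [166 203  11   9  69] [170.6 206.7] [170.6 206.9] 5.4 [0.4519 0.2261 0.09  ] circ [0.4515 0.2262 0.09  ]
roll [182 198  32  25 395] [197.6 209.7] [197.5 211.5] 15.7 [0.4478 0.1434 0.051 ] circ [0.4418 0.1436 0.051 ]
red ((165.0, 170.0), (22.0, 22.0), 90.0) [165. 170.] [0.5886 0.2651 0.012 ] [0.5886 0.2649 0.012 ]
orange ((222.0, 171.5), (23.0, 22.0), 90.0) [221.9 171.3] [0.5858 0.0681 0.012 ] [0.5863 0.0683 0.012 ]
black ((193.5, 170.0), (22.0, 23.0), 90.0) [193.5 170. ] [0.5898 0.1666 0.012 ] [0.5898 0.1665 0.012 ]
white ((135.0, 178.5), (25.0, 22.0), 90.0) [135.  178.1] [0.5575 0.3671 0.012 ] [0.5588 0.3672 0.012 ]
```

View pics/top2.png

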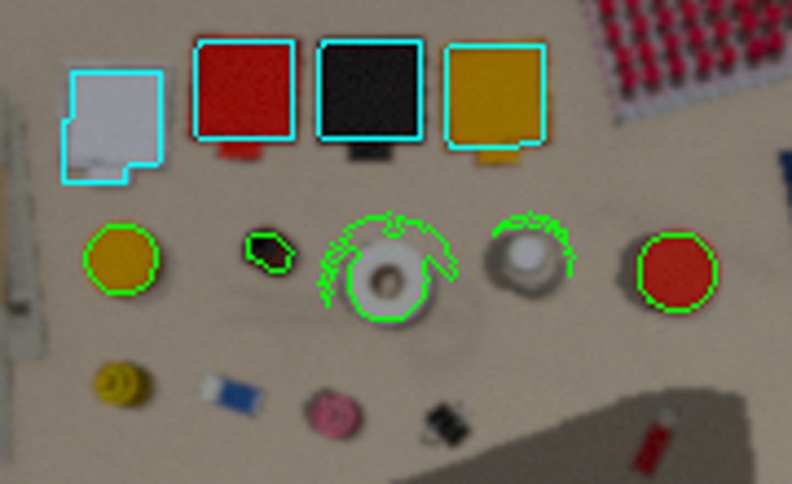

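The cups and coloured trays segment well. The bottle cap (crop 527,252) and the white tray need the wrist view. Moving in over the red cup now.

```bash
cat > w.py <<'E'
import sys,numpy as np
from rig import get_obs
from scipy.spatial.transform import Rotation as Ro
def delta(t,yaw=None):
    o=get_obs();R=Ro.from_quat(o['tool_rot']).as_matrix();p=np.array(o['position'])
    print("t",round(o['time'],2),"p",p.round(4),"yaw",np.degrees(np.arctan2(R[1,0],R[0,0])).round(1),"z",R[:,2].round(3),"grip",round(o['grip_width'],4),round(o['grip_force'],1),"F",np.round(o['ft_force'],1))
    if len(t): print("tool shift",(R.T@(np.array(t)-p)).round(4))
if __name__=="__main__": delta([float(a) for a in sys.argv[1:]])
E
python3 -m pendant '[[[0.041,-0.044,0,0,0,0,1],[0.041,-0.044,0,0,0,0,1],[0.041,-0.044,0,0,0,0,1],[0.041,-0.044,0,0,0,0,1],[0.041,-0.044,0,0,0,0,1]]]' 20
python3 -m pendant '[[[0.041,-0.044,0,0,0,0,1],[0.041,-0.044,0,0,0,0,1],[0.041,-0.044,0,0,0,0,1],[0.041,-0.044,0,0,0,0,1],[0.041,-0.044,0,0,0,0,1]]]'
python3 -m pendant '[[[0,0,0,0,0,-9.5,1],[0,0,0,0,0,-9.5,1],[0,0,0,0,0,-9.5,1],[0,0,0,0,0,-9.5,1],[0,0,0,0,0,-9.5,1]]]'
python3 -m pendant '[[[0,0,0,0,0,-9.5,1],[0,0,0,0,0,-9.5,1],[0,0,0,0,0,-9.1,1],[0,0,0,0,0,0,1],[0,0,0,0,0,0,1]]]'
python3 w.py 0.4436 -0.074 0.233
cat > wc.py <<'E'
import sys,cv2,pickle
from rig import get_obs,camera
o=get_obs();c=camera("wrist");c["o"]=o;pickle.dump(c,open(sys.argv[1]+".pkl","wb"))
cv2.imwrite(f"pics/{sys.argv[1]}.png",cv2.resize(c["img"][:,:,::-1],None,fx=1.5,fy=1.5))
print(c["intrinsics"],c["T_tool_cam"])
E
python3 wc.py w1
```

```text
time: 0.72
position: [0.2997, -0.3395, 0.2334]
tool_rot: [0.992, 0.125, 0.0, -0.0]
ft_force: [0.0, -0.7, 0.4]
grip_width: 0.0876
grip_force: 0.0
time: 1.35
position: [0.4437, -0.0756, 0.2335]
tool_rot: [0.992, 0.125, 0.0, 0.0]
ft_force: [1.6, -1.1, 0.7]
grip_width: 0.0868
grip_force: 0.0
time: 1.98
position: [0.4428, -0.0772, 0.2333]
tool_rot: [0.856, 0.516, -0.0, -0.0]
ft_force: [0.3, 0.3, 0.7]
grip_width: 0.0874
grip_force: 0.0
time: 2.6
position: [0.443, -0.0774, 0.2334]
tool_rot: [0.708, 0.706, -0.0, -0.0]
ft_force: [-0.5, 0.7, -0.1]
grip_width: 0.0873
grip_force: 0.0
t 2.6 p [ 0.443  -0.0774  0.2334] yaw 89.8 z [-0.  0. -1.] grip 0.0873 0.0 F [-0.5  0.7 -0.1]
tool shift [0.0034 0.0006 0.0004]
[[297.31863964   0.         255.44965733]
 [  0.         297.31863964 186.56587458]
 [  0.           0.           1.        ]] [[ 4.29628898e-04 -9.70982063e-01 -2.39151936e-01  6.59111958e-02]
 [ 9.99999845e-01  3.32654692e-04  4.45855024e-04  3.44613662e-04]
 [-3.53362217e-04 -2.39152091e-01  9.70982056e-01 -1.51502103e-01]
 [ 0.00000000e+00  0.00000000e+00  0.00000000e+00  1.00000000e+00]]
```

View pics/w1.png

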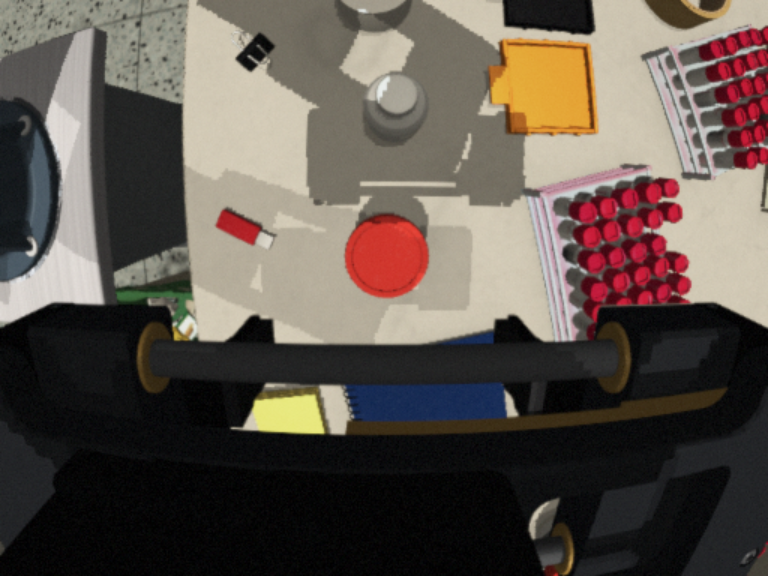

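The wrist view shows the red lid at (387,256), the bottle cap at (396,93), and the orange tray with inner centre about (553,87). Casting these now.

```bash
cat >> h.py <<'E'
from scipy.spatial.transform import Rotation as Ro
def wray(c,u,v,z):
    K=c["intrinsics"];a=(u-K[0,2])/K[0,0];b=(v-K[1,2])/K[1,1];r=np.hypot(a,b)
    d=np.array([np.sin(r)*a/r,np.sin(r)*b/r,np.cos(r)]);T=c["T_tool_cam"];R=Ro.from_quat(c["o"]["tool_rot"]).as_matrix()
    d=R@T[:3,:3]@d;C=R@T[:3,3]+np.array(c["o"]["position"]);return C+d*(z-C[2])/d[2]
def hsvmasks(im):
    H,S,V=cv2.split(cv2.cvtColor(im,cv2.COLOR_RGB2HSV));b=lambda x:(x).astype(np.uint8)*255
    return dict(red=b(((H<7)|(H>172))&(S>150)&(V>80)),orange=b((H>9)&(H<25)&(S>150)&(V>100)),black=b(V<45),white=b((S<30)&(V>150)))
def wcirc(c,m,uv,rad,z):
    "lid: contour points cast to plane z, enclosing circle"
    mm,_,_=comp(m,(uv[0]/1.5,uv[1]/1.5),rad);k=max(cv2.findContours(mm,0,1)[0],key=cv2.contourArea)
    P=np.array([wray(c,*p[0],z)[:2] for p in k]);e,r=cv2.minEnclosingCircle((P*1000).astype(np.float32));return np.round(e,1),round(r,1)
def wtray(c,m,uv,rad,z=.013):
    "tray: outer mask cast to plane at 1 px/mm, opened to drop the tab, minAreaRect"
    mm,_,_=comp(m,(uv[0]/1.5,uv[1]/1.5),rad);k=max(cv2.findContours(mm,0,1)[0],key=cv2.contourArea)
    P=np.array([wray(c,*p[0],z)[:2] for p in k])*1000;o=P.min(0)-20
    w=np.zeros((200,200),np.uint8);cv2.fillPoly(w,[np.round(P-o)[:,None].astype(int)],255)
    w=cv2.morphologyEx(w,cv2.MORPH_OPEN,np.ones((51,51),np.uint8))
    q=cv2.minAreaRect(max(cv2.findContours(w,0,1)[0],key=cv2.contourArea));return np.round(np.array(q[0])+o[::-1][::-1],1),np.round(q[1]),round(q[2],1)
E
python3 - <<'E'
import pickle
from h import *
c=pickle.load(open("w1.pkl","rb"));m=hsvmasks(c["img"])
print("redcup",wcirc(c,m["red"],(387,256),40,.065))
print("orange tray",wtray(c,m["orange"],(548,87),60))
print("bottle cap",wray(c,396/1.5,93/1.5,.110))
E
python3 w.py 0.4436 -0.074 0.049
```

```text
redcup (array([445.3, -72.3]), 30.9)
orange tray (array([588.6,  69.4]), array([82., 81.]), -0.0)
bottle cap [0.45151011 0.03789401 0.11      ]
t 2.65 p [ 0.443  -0.0774  0.2335] yaw 89.9 z [-0.  0. -1.] grip 0.0869 0.0 F [0.6 0.6 0. ]
tool shift [0.0034 0.0006 0.1845]
```

```bash

python3 -m pendant '[[[0.0045,0.0015,0.04,0,0,0,1],[0,0,0.05,0,0,0,1],[0,0,0.045,0,0,0,1],[0,0,0.03,0,0,0,1],[0,0,0.0195,0,0,0,1]]]' 15 | tail -3
python3 -m pendant '[[[0,0,0,0,0,0,0],[0,0,0,0,0,0,0],[0,0,0,0,0,0,0],[0,0,0,0,0,0,0],[0,0,0,0,0,0,0]]]'
python3 w.py 0.588 0.265 0.180
```

```text
ft_force: [0.2, 0.2, -0.3]
grip_width: 0.087
grip_force: 0.0
time: 3.9
position: [0.4453, -0.0732, 0.0499]
tool_rot: [0.707, 0.707, 0.0, 0.001]
ft_force: [0.3, 0.4, 6.8]
grip_width: 0.0609
grip_force: 15.0
t 3.9 p [ 0.4453 -0.0732  0.0499] yaw 90.0 z [ 0.002 -0.001 -1.   ] grip 0.0609 15.0 F [0.3 0.4 6.8]
tool shift [ 0.3382  0.1428 -0.1301]
```

```bash

python3 -m pendant '[[[0,0,-0.03,0,0,0,0],[0,0,-0.05,0,0,0,0],[0,0,-0.05,0,0,0,0],[0.03,0.01,0,0,0,0,0],[0.05,0.02,0,0,0,0,0]]]' | tail -3
python3 -m pendant '[[[0.05,0.022,0,0,0,0,0],[0.05,0.022,0,0,0,0,0],[0.03,0.022,0,0,0,0,0],[0.01,0.01,0,0,0,0,0],[0,0,0,0,0,0,0]]]' | tail -3
python3 w.py 0.588 0.265 0.180
python3 wc.py w2
```

```text
ft_force: [0.8, -0.3, -1.2]
grip_width: 0.0615
grip_force: 15.0
ft_force: [-0.6, 0.6, -0.9]
grip_width: 0.0611
grip_force: 15.0
t 5.15 p [0.5506 0.147  0.1788] yaw 90.0 z [-0.001 -0.001 -1.   ] grip 0.0611 15.0 F [-0.6  0.6 -0.9]
tool shift [ 0.118   0.0375 -0.0013]
[[297.31863964   0.         255.44965733]
 [  0.         297.31863964 186.56587458]
 [  0.           0.           1.        ]] [[ 4.29784519e-04 -9.70981750e-01 -2.39153209e-01  6.59098472e-02]
 [ 9.99999844e-01  3.31908149e-04  4.49534830e-04  3.46834626e-04]
 [-3.57113216e-04 -2.39153365e-01  9.70981741e-01 -1.51502706e-01]
 [ 0.00000000e+00  0.00000000e+00  0.00000000e+00  1.00000000e+00]]
```

View pics/w2.png

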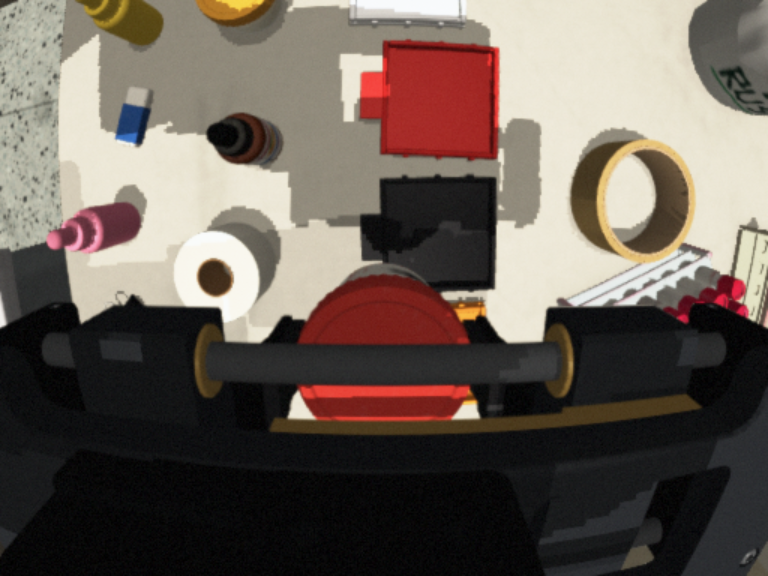

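The red cup is held and the view shows red tray rim corners (384,41),(498,46),(497,159),(382,153) and black tray corners (381,177),(496,177),(494,291),(380,285). The bulb tip is at (217,132).

```bash
python3 - <<'E'
import pickle
from h import *
c=pickle.load(open("w2.pkl","rb"));m=hsvmasks(c["img"])
print("red",wtray(c,m["red"],(435,100),60))
for n,q in(("red",[(384,41),(498,46),(497,159),(382,153)]),("black",[(381,177),(496,177),(494,291),(380,285)])):
    P=np.array([wray(c,u/1.5,v/1.5,.014) for u,v in q]);print(n,P.mean(0).round(4),(P[:,:2]*1000).round().tolist())
print("bulb",wray(c,217/1.5,132/1.5,.100))
E
python3 w.py 0.588 0.265 0.0555
```

```text
red (array([590.6, 267.3]), array([82., 82.]), 90.0)
red [0.5919 0.2669 0.014 ] [[551.0, 309.0], [634.0, 309.0], [632.0, 224.0], [550.0, 226.0]]
black [0.591  0.1695 0.014 ] [[549.0, 209.0], [632.0, 211.0], [634.0, 126.0], [549.0, 131.0]]
bulb [0.4623231  0.23726034 0.1       ]
t 5.2 p [0.5499 0.1463 0.1787] yaw 90.0 z [-0.002 -0.001 -1.   ] grip 0.0612 15.0 F [-0.8 -0.7 -0.8]
tool shift [0.1188 0.0383 0.1231]
```

```bash

python3 -m pendant '[[[0.04,0.014,0,0,0,0,0],[0.04,0.013,0,0,0,0,0],[0.03,0.01,0,0,0,0,0],[0.01,0.003,0.03,0,0,0,0],[0,0,0.04,0,0,0,0]]]' | tail -3
python3 -m pendant '[[[0,0,0.03,0,0,0,0],[0,0,0.016,0,0,0,0],[0,0,0.007,0,0,0,0],[0,0,0,0,0,0,0],[0,0,0,0,0,0,0]]]' | tail -3
python3 w.py 0.59 0.266 0.0549
```

```text
ft_force: [0.4, 0.3, -1.1]
grip_width: 0.0611
grip_force: 15.0
ft_force: [0.6, 0.0, -0.3]
grip_width: 0.0611
grip_force: 15.0
t 6.45 p [0.5917 0.2671 0.0574] yaw 90.0 z [ 0.002  0.001 -1.   ] grip 0.0611 15.0 F [ 0.6  0.  -0.3]
tool shift [-0.0011 -0.0017  0.0025]
```

```bash

python3 -m pendant '[[[-0.001,-0.0015,0.0025,0,0,0,0],[0,0,0,0,0,0,0],[0,0,0,0,0,0,1],[0,0,0,0,0,0,1],[0,0,0,0,0,0,1]]]' | tail -5
python3 -m pendant '[[[0,0,-0.02,0,0,0,1],[0,0,-0.04,0,0,0,1],[0,0,-0.05,0,0,0,1],[0,-0.02,-0.03,0,0,0,1],[0.02,-0.04,0,0,0,0,1]]]' | tail -3
python3 -m pendant '[[[0.03,-0.05,0,0,0,0,1],[0.02,-0.03,0,0,0,0,1],[0,0,0,0,0,9,1],[0,0,0,0,0,9,1],[0,0,0,0,0,9,1]]]' | tail -3
python3 -m pendant '[[[0,0,0,0,0,9,1],[0,0,0,0,0,9,1],[0,0,0,0,0,0,1],[0,0,0,0,0,0,1],[0,0,0,0,0,0,1]]]' | tail -3
python3 w.py 0.45 0.344 0.037
python3 wc.py w3
```

```text
position: [0.5894, 0.266, 0.0535]
tool_rot: [0.707, 0.707, 0.0, 0.0]
ft_force: [-0.1, -0.0, -0.0]
grip_width: 0.0826
grip_force: 0.0
ft_force: [-1.5, 1.0, -0.1]
grip_width: 0.0872
grip_force: 0.0
ft_force: [-0.1, 0.3, -0.1]
grip_width: 0.0874
grip_force: 0.0
ft_force: [-0.1, 0.3, -0.4]
grip_width: 0.0872
grip_force: 0.0
t 8.95 p [0.4494 0.3361 0.1939] yaw 45.0 z [ 0.  0. -1.] grip 0.0872 0.0 F [-0.1  0.3 -0.4]
tool shift [ 0.006  -0.0052  0.1569]
[[297.31863964   0.         255.44965733]
 [  0.         297.31863964 186.56587458]
 [  0.           0.           1.        ]] [[ 4.29380597e-04 -9.70967440e-01 -2.39211301e-01  6.59443761e-02]
 [ 9.99999782e-01  5.36874756e-04 -3.84210125e-04 -2.64336020e-04]
 [ 5.01482030e-04 -2.39211084e-01  9.70967459e-01 -1.51501875e-01]
 [ 0.00000000e+00  0.00000000e+00  0.00000000e+00  1.00000000e+00]]
```

View pics/w3.png

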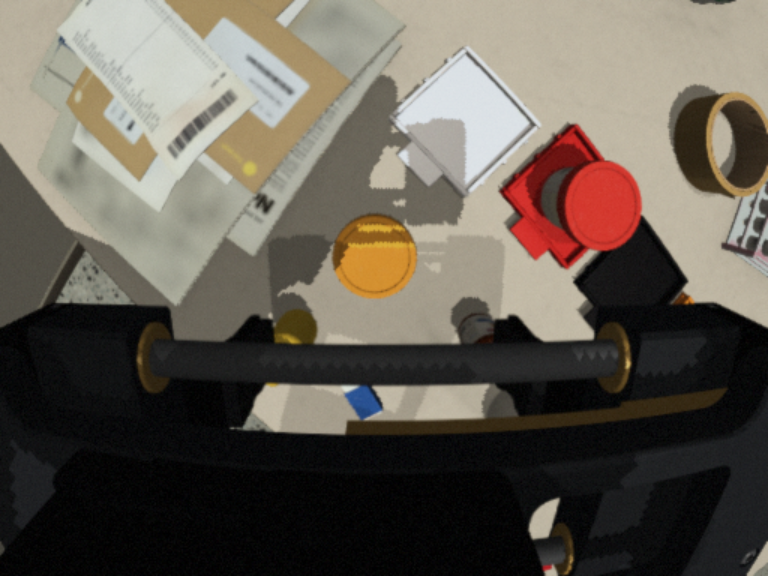

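The red cup stands upright in its tray. The orange lid is at (375,256), and the white tray corners are (391,121),(466,46),(541,125),(465,195).

```bash
python3 - <<'E'
import pickle
from h import *
c=pickle.load(open("w3.pkl","rb"));m=hsvmasks(c["img"])
m["orange"]=cv2.morphologyEx(m["orange"],cv2.MORPH_CLOSE,np.ones((7,7)))
print("orange cup",wcirc(c,m["orange"],(375,256),36,.053))
P=np.array([wray(c,u/1.5,v/1.5,.014) for u,v in [(391,121),(466,46),(541,125),(465,195)]]);print(P.mean(0).round(4),(P[:,:2]*1000).round().tolist())
print("red lid",wcirc(c,m["red"],(600,205),38,.069))
E
```

```text
orange cup (array([451.4, 347.6]), 28.1)
[0.5682 0.3674 0.014 ] [[527.0, 406.0], [609.0, 409.0], [609.0, 326.0], [528.0, 328.0]]
red lid (array([583.5, 270.7]), 37.9)
```

```bash

python3 -m pendant '[[[0.008,-0.006,0.03,0,0,0,1],[0,0,0.05,0,0,0,1],[0,0,0.04,0,0,0,1],[0,0,0.025,0,0,0,1],[0,0,0.012,0,0,0,1]]]' 15 | tail -3
python3 -m pendant '[[[0,0,0,0,0,0,0],[0,0,0,0,0,0,0],[0,0,0,0,0,0,0],[0,0,0,0,0,0,0],[0,0,0,0,0,0,0]]]'
python3 w.py
```

```text
ft_force: [0.2, 0.2, -0.3]
grip_width: 0.0869
grip_force: 0.0
time: 10.25
position: [0.4513, 0.3463, 0.0375]
tool_rot: [0.924, 0.382, 0.001, -0.0]
ft_force: [-0.1, -1.7, 5.5]
grip_width: 0.0562
grip_force: 15.0
t 10.25 p [0.4513 0.3463 0.0375] yaw 45.0 z [ 0.001  0.001 -1.   ] grip 0.0562 15.0 F [-0.1 -1.7  5.5]
```

```bash

python3 -m pendant '[[[0,0,-0.02,0,0,0,0],[0,0,-0.04,0,0,0,0],[0,0,-0.05,0,0,0,0],[0,0,-0.03,0,0,-9,0],[0,0,0,0,0,-9,0]]]' | tail -3
python3 -m pendant '[[[0,0,0,0,0,-9,0],[0,0,0,0,0,-9,0],[0,0,0,0,0,-9,0],[-0.03,0.02,0,0,0,0,0],[-0.05,0.025,0,0,0,0,0]]]' | tail -3
python3 -m pendant '[[[-0.055,0.027,0,0,0,0,0],[-0.055,0.027,0,0,0,0,0],[-0.045,0.02,0,0,0,0,0],[-0.03,0.012,0,0,0,0,0],[-0.012,0.005,0,0,0,0,0]]]' | tail -3
python3 w.py 0.5875 0.069 0.0425
```

```text
ft_force: [0.4, -0.7, -0.5]
grip_width: 0.0562
grip_force: 15.0
ft_force: [0.5, -0.2, -1.2]
grip_width: 0.0564
grip_force: 15.0
ft_force: [0.7, 1.5, -0.9]
grip_width: 0.0562
grip_force: 15.0
t 12.12 p [0.587  0.0671 0.1763] yaw 89.8 z [-0.  0. -1.] grip 0.0562 15.0 F [ 0.7  1.5 -0.9]
tool shift [0.0019 0.0005 0.1338]
```

```bash

python3 -m pendant '[[[0.002,0.0005,0.03,0,0,0,0],[0,0,0.045,0,0,0,0],[0,0,0.035,0,0,0,0],[0,0,0.015,0,0,0,0],[0,0,0.006,0,0,0,0]]]' | tail -3
python3 -m pendant '[[[0,0,0.0025,0,0,0,0],[0,0,0,0,0,0,0],[0,0,0,0,0,0,1],[0,0,0,0,0,0,1],[0,0,0,0,0,0,1]]]' | tail -5
python3 -m pendant '[[[0,0,-0.02,0,0,0,1],[0,0,-0.04,0,0,0,1],[0,0,-0.055,0,0,0,1],[0,0,-0.055,0,0,0,1],[-0.01,-0.04,-0.01,0,0,0,1]]]' | tail -3
python3 -m pendant '[[[-0.02,-0.05,0,0,0,0,1],[-0.02,-0.046,0,0,0,0,1],[0,0,0,0,0,0,1],[0,0,0,0,0,0,1],[0,0,0,0,0,0,1]]]' | tail -3
python3 w.py 0.4505 0.036 0.055
python3 wc.py w4
```

```text
ft_force: [-0.1, 0.2, -0.8]
grip_width: 0.0564
grip_force: 15.0
position: [0.5873, 0.0708, 0.0434]
tool_rot: [0.707, 0.707, 0.0, 0.0]
ft_force: [-0.7, 0.8, -0.8]
grip_width: 0.0782
grip_force: 0.0
ft_force: [-0.9, -0.2, -0.5]
grip_width: 0.0869
grip_force: 0.0
ft_force: [-0.2, -0.3, 0.0]
grip_width: 0.0868
grip_force: 0.0
t 14.62 p [0.4527 0.021  0.2233] yaw 90.0 z [ 0.002 -0.    -1.   ] grip 0.0868 0.0 F [-0.2 -0.3  0. ]
tool shift [ 0.0151 -0.0026  0.1683]
[[297.31863964   0.         255.44965733]
 [  0.         297.31863964 186.56587458]
 [  0.           0.           1.        ]] [[ 4.27155549e-04 -9.70982059e-01 -2.39151955e-01  6.59101251e-02]
 [ 9.99999845e-01  3.29524676e-04  4.48221024e-04  3.47295412e-04]
 [-3.56408103e-04 -2.39152110e-01  9.70982050e-01 -1.51501647e-01]
 [ 0.00000000e+00  0.00000000e+00  0.00000000e+00  1.00000000e+00]]
```

View pics/w4.png

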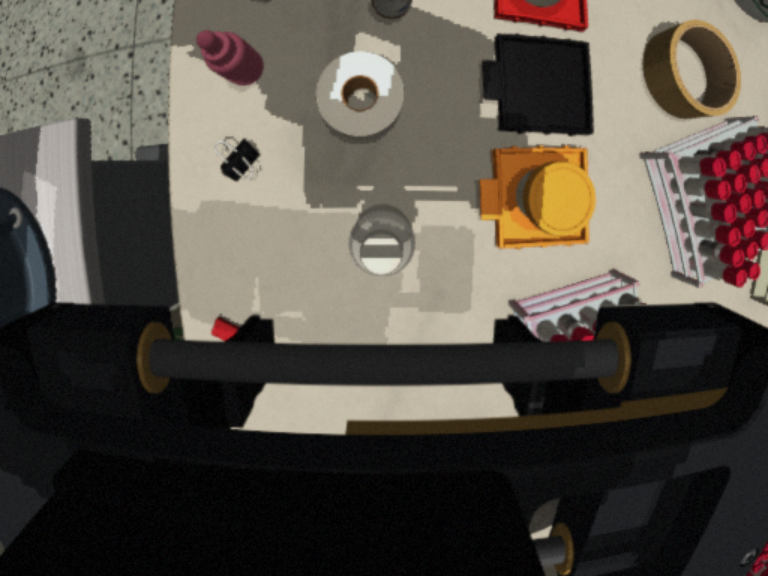

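The orange cup stands in its tray. The bottle cap centre is about (380,253), and the black tray corners are (499,35),(591,38),(592,133),(501,128).

```bash
python3 - <<'E'
import pickle
from h import *
c=pickle.load(open("w4.pkl","rb"));m=hsvmasks(c["img"])
print("cap",wray(c,380/1.5,254/1.5,.11).round(4),"extents",wray(c,360/1.5,254/1.5,.11).round(4),wray(c,400/1.5,254/1.5,.11).round(4))
P=np.array([wray(c,u/1.5,v/1.5,.014) for u,v in [(499,35),(591,38),(592,133),(501,128)]]);print("black",P.mean(0).round(4),(P[:,:2]*1000).round().tolist())
print("orlid",wcirc(c,m["orange"],(562,199),25,.057),"ortray",wray(c,541/1.5,198/1.5,.014))
E
```

```text
cap [0.4515 0.0377 0.11  ] extents [0.4394 0.0377 0.11  ] [0.4636 0.0377 0.11  ]
black [0.5917 0.1687 0.014 ] [[549.0, 206.0], [635.0, 215.0], [633.0, 128.0], [550.0, 126.0]]
orlid (array([588.9,  70.4]), 29.8) ortray [0.58632853 0.06883341 0.014     ]
```

```bash

python3 -m pendant '[[[0.01,-0.0015,0,0,0,0,1],[0.006,0,0.03,0,0,0,1],[0,0,0.05,0,0,0,1],[0,0,0.045,0,0,0,1],[0,0,0.025,0,0,0,1]]]' 20 | tail -3
python3 -m pendant '[[[0,0,0.013,0,0,0,1],[0,0,0.005,0,0,0,1],[0,0,0,0,0,0,1],[0,0,0,0,0,0,0],[0,0,0,0,0,0,0]]]' | tail -5
python3 -m pendant '[[[0,0,0,0,0,0,0],[0,0,0,0,0,0,0],[0,0,0,0,0,0,0],[0,0,0,0,0,0,0],[0,0,0,0,0,0,0]]]'| tail -5
python3 w.py 0.568 0.367 0.06
```

```text
ft_force: [0.2, -0.5, 0.6]
grip_width: 0.0869
grip_force: 0.0
position: [0.4501, 0.0369, 0.0558]
tool_rot: [0.707, 0.707, 0.0, 0.001]
ft_force: [-0.0, -0.1, 0.4]
grip_width: 0.0743
grip_force: 0.0
position: [0.4501, 0.0369, 0.0552]
tool_rot: [0.707, 0.707, 0.0, 0.0]
ft_force: [1.1, 0.4, 1.7]
grip_width: 0.0453
grip_force: 19.8
t 16.55 p [0.4501 0.0369 0.0552] yaw 90.0 z [ 0.001 -0.    -1.   ] grip 0.0453 19.8 F [1.1 0.4 1.7]
tool shift [ 0.3302  0.1177 -0.0048]
```

```bash

python3 -m pendant '[[[0,0,-0.02,0,0,0,0],[0,0,-0.04,0,0,0,0],[0,0,-0.05,0,0,0,0],[0,0,-0.025,0,0,0,0],[0.02,0.01,0,0,0,0,0]]]' | tail -3
python3 -m pendant '[[[0.04,0.018,0,0,0,0,0],[0.05,0.02,0,0,0,0,0],[0.055,0.02,0,0,0,0,0],[0.055,0.02,0,0,0,0,0],[0.05,0.016,0,0,0,0,0]]]' | tail -3
python3 -m pendant '[[[0.04,0.01,0,0,0,0,0],[0.02,0.004,0,0,0,0,0],[0,0,0.03,0,0,0,0],[0,0,0.04,0,0,0,0],[0,0,0.03,0,0,0,0]]]' | tail -3
python3 -m pendant '[[[0,0,0.012,0,0,0,0],[0,0,0.01,0,0,0,0],[0,0,0.003,0,0,0,0],[0,0,0,0,0,0,0],[0,0,0,0,0,0,0]]]' | tail -3
python3 w.py 0.568 0.367 0.0602
```

```text
ft_force: [0.4, 0.0, -1.4]
grip_width: 0.0454
grip_force: 19.8
ft_force: [-0.3, -1.0, -0.8]
grip_width: 0.0455
grip_force: 19.8
ft_force: [-0.4, 0.0, -1.2]
grip_width: 0.045
grip_force: 19.8
ft_force: [-0.4, -0.0, -0.7]
grip_width: 0.0455
grip_force: 19.8
t 19.05 p [0.5684 0.3672 0.0661] yaw 90.0 z [ 0.002  0.001 -1.   ] grip 0.0455 19.8 F [-0.4 -0.  -0.7]
tool shift [-0.0002 -0.0004  0.0059]
```

```bash

python3 -m pendant '[[[0,0,0.004,0,0,0,0],[0,0,0.002,0,0,0,0],[0,0,0,0,0,0,0],[0,0,0,0,0,0,1],[0,0,0,0,0,0,1]]]' | tail -5
python3 -m pendant '[[[0,0,0,0,0,0,1],[0,0,-0.015,0,0,0,1],[0,0,-0.04,0,0,0,1],[0,0,-0.055,0,0,0,1],[0,0,-0.045,0,0,0,1]]]' | tail -3
python3 -m pendant '[[[-0.02,-0.015,0,0,0,0,1],[-0.045,-0.035,0,0,0,0,1],[-0.045,-0.035,0,0,0,0,1],[-0.035,-0.031,0,0,0,0,1],[-0.003,0,0,0,0,0,1]]]' | tail -3
python3 -m pendant '[[[0,0,0,0,0,0,1],[0,0,0,0,0,0,1],[0,0,0,0,0,0,1],[0,0,0,0,0,0,1],[0,0,0,0,0,0,1]]]' | tail -3
python3 w.py 0.452 0.228 0.046
python3 wc.py w5
```

```text
position: [0.5679, 0.3669, 0.0591]
tool_rot: [0.707, 0.707, 0.0, 0.0]
ft_force: [0.4, 0.1, -0.1]
grip_width: 0.0581
grip_force: 0.0
ft_force: [0.6, 0.2, -0.1]
grip_width: 0.0867
grip_force: 0.0
ft_force: [0.7, 0.4, -1.0]
grip_width: 0.0868
grip_force: 0.0
ft_force: [0.2, -0.3, 0.0]
grip_width: 0.0868
grip_force: 0.0
t 21.55 p [0.4517 0.2192 0.2139] yaw 90.0 z [-0. -0. -1.] grip 0.0868 0.0 F [ 0.2 -0.3  0. ]
tool shift [0.0088 0.0003 0.1679]
[[297.31863964   0.         255.44965733]
 [  0.         297.31863964 186.56587458]
 [  0.           0.           1.        ]] [[ 4.29531549e-04 -9.70981839e-01 -2.39152845e-01  6.59102018e-02]
 [ 9.99999844e-01  3.31858029e-04  4.48681103e-04  3.46542620e-04]
 [-3.56296411e-04 -2.39153000e-01  9.70981831e-01 -1.51502252e-01]
 [ 0.00000000e+00  0.00000000e+00  0.00000000e+00  1.00000000e+00]]
```

View pics/w5.png

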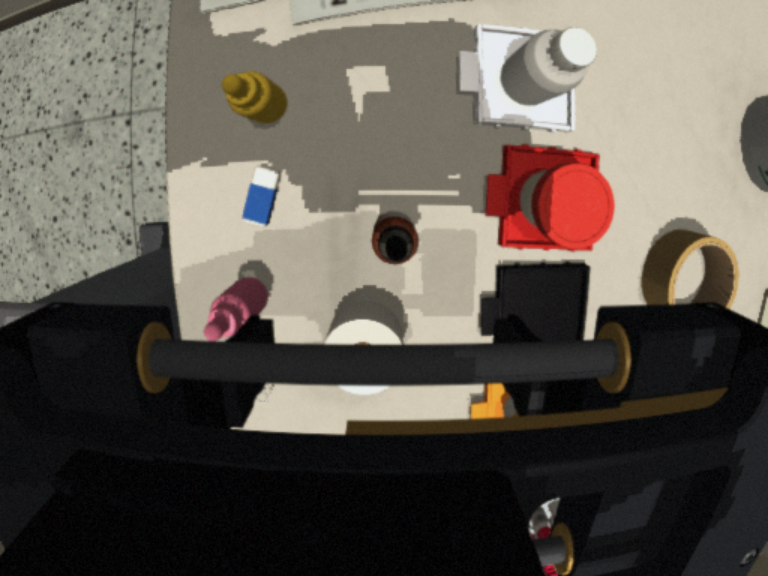

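The white bottle stands in its tray. The dropper bulb is at (397,247), and the outline of its brown body spans x 372–418 from y 212.

```bash
python3 - <<'E'
import pickle
from h import *
c=pickle.load(open("w5.pkl","rb"))
print("bulb",wray(c,397/1.5,247/1.5,.10).round(4),"body L,R,top",[wray(c,u/1.5,v/1.5,.05).round(4)[:2].tolist() for u,v in((372,238),(418,238),(395,213))])
E
```

```text
bulb [0.4605 0.2401 0.1   ] body L,R,top [[0.4442, 0.2382], [0.4771, 0.2383], [0.4605, 0.2561]]
```

```bash

python3 -m pendant '[[[0.02,0.009,0,0,0,0,1],[0,0,0.03,0,0,0,1],[0,0,0.05,0,0,0,1],[0,0,0.045,0,0,0,1],[0,0,0.025,0,0,0,1]]]' 20 | tail -3
python3 -m pendant '[[[0,0,0.012,0,0,0,1],[0,0,0.005,0,0,0,1],[0,0,0,0,0,0,1],[0,0,0,0,0,0,0],[0,0,0,0,0,0,0]]]' | tail -5
python3 -m pendant '[[[0,0,0,0,0,0,0],[0,0,0,0,0,0,0],[0,0,0,0,0,0,0],[0,0,0,0,0,0,0],[0,0,0,0,0,0,0]]]'| tail -5
python3 w.py 0.591 0.1685 0.052
```

```text
ft_force: [0.3, 0.2, 0.6]
grip_width: 0.0868
grip_force: 0.0
position: [0.4612, 0.2391, 0.0479]
tool_rot: [0.707, 0.707, 0.001, 0.0]
ft_force: [-1.1, 0.2, 0.4]
grip_width: 0.0743
grip_force: 0.0
position: [0.4606, 0.2389, 0.047]
tool_rot: [0.707, 0.707, -0.0, -0.0]
ft_force: [-0.8, 0.9, 0.0]
grip_width: 0.0316
grip_force: 20.0
t 23.48 p [0.4606 0.2389 0.047 ] yaw 90.0 z [-0. -0. -1.] grip 0.0316 20.0 F [-0.8  0.9  0. ]
tool shift [-0.0704  0.1304 -0.005 ]
```

```bash

python3 -m pendant '[[[0,0,-0.02,0,0,0,0],[0,0,-0.04,0,0,0,0],[0,0,-0.05,0,0,0,0],[-0.01,0.02,-0.01,0,0,0,0],[-0.025,0.045,0,0,0,0,0]]]' | tail -3
python3 -m pendant '[[[-0.025,0.045,0,0,0,0,0],[-0.01,0.02,0,0,0,0,0],[0,0,0.02,0,0,0,0],[0,0,0.04,0,0,0,0],[0,0,0.03,0,0,0,0]]]' | tail -3
python3 -m pendant '[[[0,0,0.012,0,0,0,0],[0,0,0.008,0,0,0,0],[0,0,0,0,0,0,0],[0,0,0,0,0,0,0],[0,0,0,0,0,0,0]]]' | tail -3
python3 w.py 0.591 0.1685 0.052
```

```text
ft_force: [1.1, 0.1, -1.0]
grip_width: 0.0318
grip_force: 20.0
ft_force: [-0.3, -1.3, -0.9]
grip_width: 0.0316
grip_force: 20.0
ft_force: [-0.3, 0.4, -0.8]
grip_width: 0.0311
grip_force: 20.0
t 25.35 p [0.5913 0.169  0.0581] yaw 90.0 z [ 0.002  0.    -1.   ] grip 0.0311 20.0 F [-0.3  0.4 -0.8]
tool shift [-0.0005 -0.0003  0.0061]
```

Releasing it, lifting clear, then checking with the top and wrist cameras.

```bash

python3 -m pendant '[[[0,0,0.004,0,0,0,0],[0,0,0.002,0,0,0,0],[0,0,0,0,0,0,0],[0,0,0,0,0,0,1],[0,0,0,0,0,0,1]]]' | tail -5
python3 -m pendant '[[[0,0,0,0,0,0,1],[0,0,-0.015,0,0,0,1],[0,0,-0.04,0,0,0,1],[0,0,-0.055,0,0,0,1],[0,0,-0.055,0,0,0,1]]]' | tail -3
python3 -m pendant '[[[-0.02,-0.02,-0.02,0,0,0,1],[-0.05,-0.02,0,0,0,0,1],[-0.055,-0.02,0,0,0,0,1],[-0.055,-0.02,0,0,0,0,1],[-0.05,-0.02,0,0,0,0,1]]]' | tail -3
python3 -m pendant '[[[-0.03,-0.02,0,0,0,0,1],[0,0,0,0,0,0,1],[0,0,0,0,0,0,1],[0,0,0,0,0,0,1],[0,0,0,0,0,0,1]]]' | tail -3
python3 w.py
python3 - <<'E'
from rig import camera
import cv2
c=camera("top")["img"][150:260,110:290,::-1];s=camera("scene")["img"][180:320,90:300,::-1]
cv2.imwrite("pics/end.png",cv2.vconcat([cv2.resize(c,(600,300),interpolation=2),cv2.resize(s,(600,300),interpolation=2)]))
E
```

```text
position: [0.5907, 0.1689, 0.051]
tool_rot: [0.707, 0.707, 0.0, 0.0]
ft_force: [0.4, -1.2, 0.9]
grip_width: 0.0446
grip_force: 0.0
ft_force: [1.4, 0.2, -0.8]
grip_width: 0.0858
grip_force: 0.0
ft_force: [0.8, -0.5, 0.5]
grip_width: 0.0871
grip_force: 0.0
ft_force: [0.0, 0.1, -0.3]
grip_width: 0.0869
grip_force: 0.0
t 27.85 p [ 0.4709 -0.0902  0.2361] yaw 90.1 z [ 0.  0. -1.] grip 0.0869 0.0 F [ 0.   0.1 -0.3]
```

View pics/end.png

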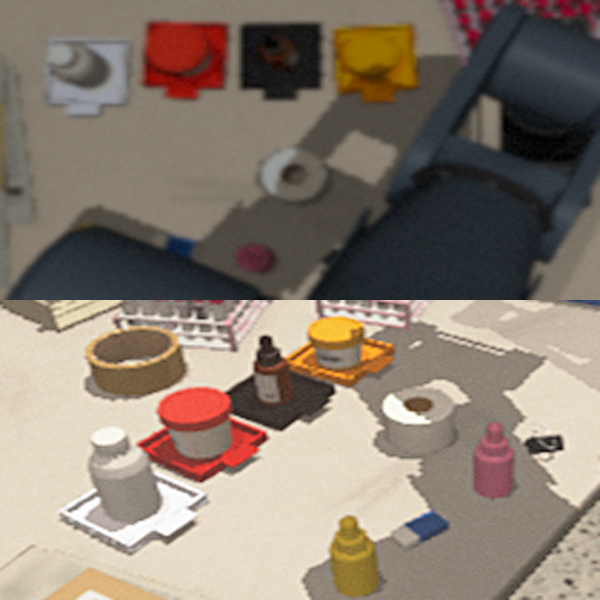

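All four containers stand upright and centred in their trays: bottle (125,475), red cup (195,420), dropper (270,372) and orange cup (335,345). The roll, eraser and decoys are where they were.

```bash
python3 -c "
from rig import hand_in
print(hand_in())"
```

```text
the job is handed in; nothing more can be done
None
```

All four containers stand upright in the trays matching their lids, the label roll, eraser and look-alikes were left alone, and the job was handed in at about 28 s of the 93 s allowed.

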